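Let the oranges out of the hopper and ease its lid shut

TASK

Press down the paddle lever of the steel fruit hopper with the fingers so that its linked lid lifts and both oranges roll out into the catch tray, keeping it pressed until both are out. Then let the lever up slowly, with the fingers on it all the way, so that the lid comes fully shut without slamming, and move clear. Work it by the paddle alone: do not touch the lid or the oranges, do not pick anything up, and leave everything else on the counter where it stands.

Things in the scene. Friction and masses are not known exactly. Their poses are not given: they have to be found in the camera images.
- hopper: Fixed steel fruit hopper, 405 mm long, 180 mm high. Origin on the counter between tray and trough; its -x axis points out of the mouth along the tray, towards the robot at yaw 0. The trough, 84 mm wide inside, open on top, runs from x=185 mm down a 14 degree slope to a mouth at x=-45 mm, 58 mm above the counter. The lever is on its -y side.
- lid: White plastic flap, 80 mm wide, 103 mm long, closing the trough's mouth. Origin on its hinge, along hopper y, at hopper x=5 mm, 165 mm above the counter. Shut, it hangs down, leaning 23 degrees forward, lower edge at hopper x=-35, z=70 mm. The edge swings out over the tray and up; wide open it stands level and reaches hopper x=-98 mm.
- lid_angle (a joint): Opening angle of the lid, rad: 0 shut, 1.1 wide open. Linked by a rod to the lever: always 22/7 times lever_angle. An orange passes from about 0.7 up. Coming down the last quarter radian faster than 2 rad/s counts as a slam.
- lever_angle (a joint): Angle of the paddle lever, rad: 0 at rest (up), 0.35 fully pressed, at a stop. Pivot along hopper y at hopper x=145 mm, 110 mm above the counter, 259 mm behind the paddle's middle. A spring pushes the paddle up, with 0 to 3 N while the oranges lean on the lid and 3 to 6 N once they are out; let go, it flies up and the lid slams.
- paddle_top (a point): Centre of the top of the black paddle, 45 mm (hopper x) by 50 mm (y), 12 mm thick, at the front end of the outward-bent lever beside the tray. At rest at hopper x=-109, y=-150 mm, 161 mm above the counter, sloping up 10 degrees to the front; fully pressed 71 mm above it, sloping down 10 degrees. Moves almost straight down (4 mm in x). Press from above; easing it up at 30 mm/s shuts the lid gently.
- tray (a point): Centre of the floor of the catch tray fixed to the hopper in front of the mouth, 5 mm above the counter. Inside, the tray is 185 mm long (hopper x, from -215 to -30 mm) and 112 mm wide; side walls 55 mm, front wall 65 mm high.
- orange1: Orange, 70 mm across, origin at its centre. It starts in the trough against the lid, the lower of the two; its centre lies about 40 mm above the counter once it is in the tray.
- orange2: Second orange, 70 mm across, origin at its centre, behind the first, higher up the trough.
- dressing: White dressing bottle, 60 mm across, 190 mm tall, standing left (+y) of the tray; origin under its centre. Leave alone.
- squeeze: Yellow squeeze bottle, 52 mm across, 190 mm tall, left (+y) of the trough; origin under its centre. Leave alone.
- deli_a: Small white tub with red lid, 76 mm across, 53 mm tall, behind and outside the paddle; origin under its centre. Leave alone.
- deli_b: Small white tub with red lid, 76 mm across, 53 mm tall, to the robot's left; origin under its centre. Leave alone.
- tumbler: Glass tumbler, 72 mm across, 100 mm tall, beside the trough on the lever's side; origin under its centre. Leave alone.
- jar: Amber jar with steel cap, 64 mm across, 90 mm tall, on the robot's right; origin under its centre. Leave alone.
- tub: Open clear tub, 120 by 160 by 60 mm, on the robot's left; origin under its centre. Leave alone.
- spoon: Spoon lying on the robot's right. Leave alone.
There are look-alikes about, which are no part of the job. What is shaped like the orange1 but black or green is not meant. Leave any turquoise or yellow look-alike of the orange2 alone.

How it is judged (in metres and radians):
On the way, in this order (a step that is already met when the one before it is completed fails the run):
1. the lid is lifted with the paddle lever (value of joint lid_angle above 0.3 rad and contact force between the fingers and hopper above 0.3 N), for 0.05 s.
2. both oranges have rolled out into the catch tray while the lid is kept up (x of orange1 in the frame of hopper between -0.215 and -0.03 m and y of orange1 in the frame of hopper between -0.06 and 0.06 m and z of each of orange1, orange2 in the frame of hopper below 0.06 m and x of orange2 in the frame of hopper between -0.215 and -0.03 m and y of orange2 in the frame of hopper between -0.06 and 0.06 m and value of joint lid_angle above 0.5 rad), for 0.1 s.
At the end, for the whole second after the job is handed in: both oranges lie at rest (under 50 mm/s) inside the catch tray, and the lid is shut (within 0.05 rad) (x of orange1 in the frame of hopper between -0.215 and -0.03 m and y of orange1 in the frame of hopper between -0.06 and 0.06 m and z of each of orange1, orange2 in the frame of hopper below 0.06 m and x of orange2 in the frame of hopper between -0.215 and -0.03 m and y of orange2 in the frame of hopper between -0.06 and 0.06 m and linear speed of each of orange1, orange2 below 0.05 m/s and value of joint lid_angle below 0.05 rad); the robot touches nothing.
It fails at once if the lid slams: it comes down its last 0.25 rad faster than 2 rad/s (value of joint lid_angle below 0.25 rad and velocity of joint lid_angle below -2 rad/s).
It fails at once if the robot touches the lid (contact force between any of the arm, the fingers and lid above 0.5 N).
It fails at once if the robot handles an orange (contact force between any of the arm, the fingers and orange1 above 0.5 N or contact force between any of the arm, the fingers and orange2 above 0.5 N).
It fails at once if an orange is lifted (height (world z) of any of orange1, orange2 above 0.17 m).
It fails at once if something else on the counter is moved by more than 30 mm or tipped (distance of any of dressing, squeeze, deli_a, deli_b, tumbler, jar, tub, spoon from where it was at the start of the episode above 0.03 m or angle between any of dressing, squeeze, deli_a, deli_b, tumbler, jar, tub's own z axis and vertical above 0.4 rad).
It also fails if it takes over 38 s, if anything falls off the work surface, if the arm or the gripper's body presses on something with over 40 N, if the wrist force passes 120 N, or if a joint passes its speed limit or range.

ROBOT

A 6-joint arm with a two-finger parallel gripper is mounted at the origin on the work surface. World frame = base frame: x ahead of the robot, y to its left, z up, the work surface at z = 0. Lengths are in mm, angles in degrees, forces in N, time in s.
With the tool pointing down it reaches from about 350 to 850 mm from the base axis. Payload 8.1 kg.
Tool frame: the origin (TCP) lies at the very end of the fingers, on their centre line; the grasp point (between the pads) lies 19 mm behind it (r.grip_depth is the distance from the TCP to the grasp point, in mm); y points along the fingers, z is the direction in which the jaws open and shut, and the axes are right-handed (so a half turn about y gives the same grasp; the last joint's range is limited). The gripper opens to 85 mm and grips with 20 to 120 N. Pads are 22 mm wide; open, the fingers measure 114 mm over their backs; the gripper's body (76 mm by 85 mm) begins 54 mm behind the grasp point. The pads swing forward as they close: fully open they stand 13 mm farther back than shut.
Start: joints at [-79.263, 7.471, 85.268, -0, 87.261, -4.893], TCP at [161.678, -577.811, 231.292] pointing down, gripper open.
Joint ranges: [-169.43, 169.43], [-51.17, 129.36], [1.28, 143.12], [-76.62, 256.62], [0, 156.53], [-152.29, 152.29]. Speed limits (degrees/s): [136.94, 136.94, 159.86, 180, 180, 180].

INTERFACE

Orientations are given as [roll, pitch, yaw] about the fixed x, y, z axes, in that order (R = Rz(yaw) Ry(pitch) Rx(roll)).
In Python, from bench import readout, eyes, r gives the robot as it stands. The module is installed in compiled form; this text tells all that it offers.
- The arm moves only by the tool move_arm, never from a script. Its argument "motion" is text: rows parted by semicolons, each of 6 numbers parted by spaces: the shift along the world's x, y, z in cm, then the turn, a rotation vector about the world's x, y, z in degrees. A call has 1 to 10 rows; each row is the pose to reach, as a shift and turn from the pose commanded when the call began; what a row does not reach only later rows make up. A row lasts 1/12 s, in which the tool goes at most 41.7 mm and 7.16 degrees, less where a joint would pass 70% of its speed; a pose out of reach is approached as far as the arm can. A call with a gripper value outside its range is refused whole. "fingers" is the finger opening in cm, from 0 to 8.54, set as the call begins (left out, the last holds). The fingers move at their own pace and stop on an object; "squeeze" is the grip in N (left out, the last holds). Time passes only in rows, so rows that repeat a pose let the fingers close. It gives the time, the measured TCP pose, the force and the opening at its end, in the units of the state.
- readout.sense(): the state, without advancing time (a new reading comes with each control period).
- eyes.snapshot(name): name is "scene" or "top" or "wrist"; returns a dict with "image" (420x560x3 uint8, blue, green, red), "fx", "fy", "cx", "cy" (pixels), "world_to_cam" (4x4, takes a point from world to camera coordinates). Camera axes: x right, y down, z forward; pixel columns grow to the right and rows downward; lengths in mm; the calibration is good to about 2 mm. A picture is of the moment at which its call begins. There is no depth.
- r.hand_in(): hands the job in, once; it reports no verdict.
The state is a dict: "time": time; "joint_pos": joint angles; "qd": joint speeds; "joint_efforts": joint torques, N m; "tool_pos": TCP position; "tcp_rot": TCP orientation; "ft_force": force on the tool from outside, world axes, zero at the start; "wrist_torque": the same for the moment, N m; "finger_gap": finger opening in mm.
Only numpy, scipy, OpenCV 4.12 (cv2) and the standard library are available. Lean on these libraries where they do the work, as an engineer would, in place of code of your own. Each camera call takes 0.05 s, during which the arm holds its last target. There are 200 camera calls.

## Working session

There is one attempt and no reset: what is moved stays moved. The work goes in short steps, Python scripts to look and compute and a tool call to move; the robot and the scene stay as the last step left them, time stands still between calls to the robot, and variables do not carry over. Pictures are saved under pics/ and viewed, about 8 in all and at most 12, crops included, and the job is handed in when it is done.

Besides the shell and the picture viewer there is one more tool, called after "Call:" by a JSON object that holds its "name" and its "arguments". move_arm: Moves the arm, as the interface text tells. Its arguments: {"type":"object","properties":{"motion":{"type":"string"},"fingers":{"type":"number"},"squeeze":{"type":"number"}},"required":["motion"]}

```bash
mkdir -p pics
cat > h.py <<'E'
import numpy as np,cv2
from bench import readout,eyes,r
def snap(n,f):
    s=eyes.snapshot(n); cv2.imwrite('pics/'+f+'.png',s['image']); np.savez('pics/'+f+'.npz',**{k:np.array(v) for k,v in s.items()}); return s
def ld(f): return np.load('pics/'+f+'.npz')
def ray(s,u,v,z):
    W=s['world_to_cam'];R=W[:3,:3];t=W[:3,3];c=-R.T@t
    d=R.T@np.array([(u-s['cx'])/s['fx'],(v-s['cy'])/s['fy'],1]); return c+d*(z-c[2])/d[2]
def proj(s,p):
    W=s['world_to_cam'];q=W[:3,:3]@np.array(p)+W[:3,3]; return s['fx']*q[0]/q[2]+s['cx'],s['fy']*q[1]/q[2]+s['cy']
E
python3 - <<'E'
from h import *
a=snap('scene','s0');b=snap('top','t0')
print({k:np.round(v,1) for k,v in readout.sense().items()})
E
```

```text
{'time': np.float64(0.1), 'joint_pos': array([-79.3,   7.5,  85.3,   0. ,  87.3,  -4.9]), 'qd': array([-0. , -0. , -0.3,  0. , -0. ,  0. ]), 'joint_efforts': array([  0. , -57.1, -50.2,  -0. ,   0. ,  -0. ]), 'tool_pos': array([ 161.6, -577.3,  230.3]), 'tcp_rot': array([ -90.1,    0. , -164.4]), 'ft_force': array([ 0.7, -0.5, -0.4]), 'wrist_torque': array([ 0.1, -0. ,  0. ]), 'finger_gap': np.float64(85.4)}
```

View pics/t0.png

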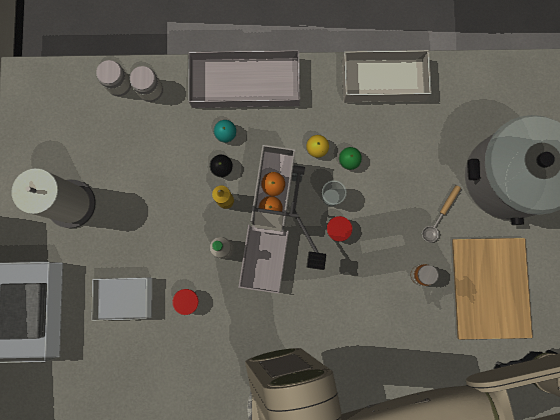

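View pics/s0.png

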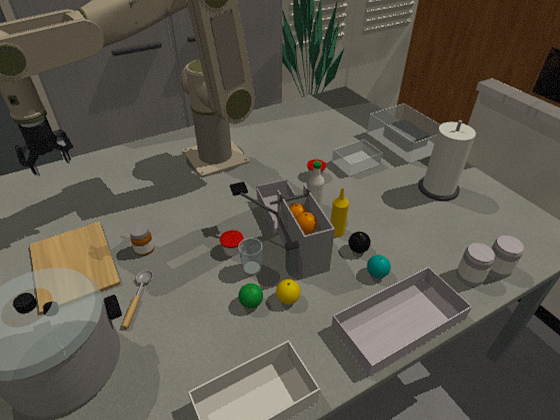

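The top view shows the hopper with the trough at (272,185), the tray at (267,260) and the black paddle at (317,260). The only orange-coloured balls are in the trough, at (273,183) and (271,204). The look-alikes, all on the counter, are black (221,166), turquoise (225,131), yellow (317,146) and green (350,158). Next is one close crop of the paddle.

Run:
```python
from h import *
s=ld('t0'); im=s['image'][130:310,190:390]
cv2.imwrite('pics/c0.png',cv2.resize(im,None,fx=3.3,fy=3.3,interpolation=cv2.INTER_CUBIC))
p=ray(s,317,260,161);print(p)
for q in [(241,289,65),(292,294,65),(263,147,180),(296,151,180)]:print(ray(s,*q))
W=s['world_to_cam'];print(-W[:3,:3].T@W[:3,3])
```

```text
[428.02836423 -86.21622431 161.        ]
[351.03930539 131.12483817  65.        ]
[333.83544443 -17.19281072  65.        ]
[744.94714161  57.88308168 180.        ]
[731.94532165 -34.16640565 180.        ]
[ 379.4587322    14.10784514 1668.43296412]
```

View pics/c0.png

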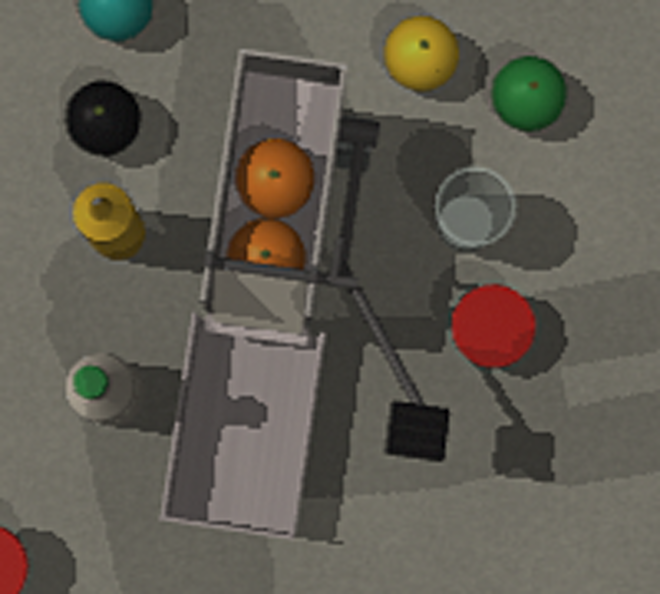

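Call:
{"name": "move_arm", "arguments": {"motion": "0.5 1 0 0 0 0; 2 3.7 0 0 0 0; 3.8 7 0 0 0 0; 5.5 10.2 0 0 0 0; 7.3 13.5 0 0 0 0; 9 16.7 0 0 0 0; 10.8 20 0 0 0 0; 12.5 23.2 0 0 0 0; 14.3 26.5 0 0 0 0; 16 29.7 0 0 0 0", "fingers": 0}}

```text
time: 0.93
tool_pos: [322.0, -278.3, 231.0]
tcp_rot: [-90.0, 0.0, -164.4]
ft_force: [1.0, -0.2, -0.4]
finger_gap: -0.3
```

Call:
{"name": "move_arm", "arguments": {"motion": "1.7 3.2 0 0 0 0; 3.5 6.5 0 0 0 0; 5.2 9.7 0 0 0 0; 7 13 0 0 0 0; 8.5 15.8 -0.3 0 0 0; 9.6 17.9 -0.8 0 0 0; 10.3 19.1 -1.4 0 0 0; 10.5 19.6 -2 0 0 0; 10.5 19.6 -2 0 0 0; 10.5 19.6 -2 0 0 0"}}

```text
time: 1.77
tool_pos: [425.9, -84.8, 210.7]
tcp_rot: [-90.0, -0.1, -164.3]
ft_force: [0.3, -0.9, 0.1]
finger_gap: -0.2
```

Run:
```python
from h import *
s=snap('top','t1');c=snap('scene','s1')
print(readout.sense())
a=s['image'][170:320,220:390];b=c['image'][110:300,180:380]
a=cv2.resize(a,(400,353),interpolation=cv2.INTER_CUBIC);b=cv2.resize(b,(372,353),interpolation=cv2.INTER_CUBIC)
cv2.imwrite('pics/c1.png',np.hstack([a,b]))
```

```text
{'time': 1.8667, 'joint_pos': array([-1.81006120e+01, -1.85554295e+01,  1.11685858e+02, -1.84784042e-02,
        8.68637290e+01,  5.63268634e+01]), 'qd': array([-0.51481738, -0.04476118, -0.51254132,  0.16959651, -0.04051408,
        0.19642949]), 'joint_efforts': array([ 5.68683743e-01, -3.29695344e+01, -4.95855188e+01,  4.09578276e-02,
        1.42667815e-02, -9.80165787e-04]), 'tool_pos': array([426.29410358, -85.59733928, 211.48405548]), 'tcp_rot': array([-8.99814057e+01, -5.36809848e-03, -1.64426466e+02]), 'ft_force': array([0.03591701, 0.22469337, 0.50772708]), 'wrist_torque': array([-0.03321387, -0.0112387 , -0.03625631]), 'finger_gap': 0.07927850585961808}
```

View pics/c1.png

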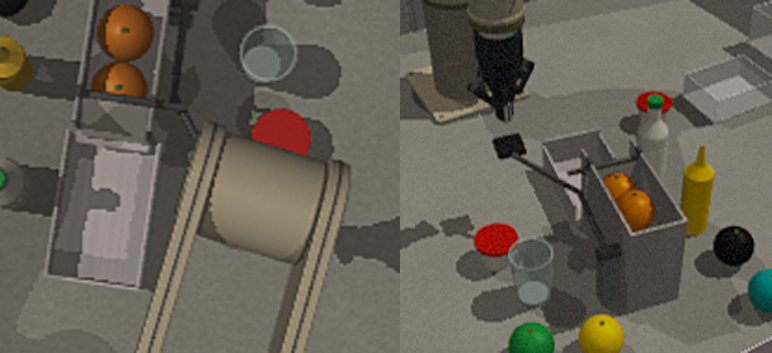

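The fingers are about 50 mm above the paddle centre. In the composite crop the paddle is at (510,146) and the finger tips are just above it at (505,118). The oranges, tray and tubs are clear of the arm, so I'm descending.

Call:
{"name": "move_arm", "arguments": {"motion": "0 0 -1 0 0 0; 0 0 -2.2 0 0 0; 0 0 -3.2 0 0 0; 0 0 -4 0 0 0; 0 0 -4.5 0 0 0; 0 0 -4.8 0 0 0; 0 0 -5.1 0 0 0; 0 0 -5.4 0 0 0; 0 0 -5.7 0 0 0; 0 0 -6 0 0 0"}}

```text
time: 2.7
tool_pos: [427.0, -84.9, 151.6]
tcp_rot: [-90.0, 0.0, -164.4]
ft_force: [-3.2, -0.5, 4.9]
finger_gap: 0.2
```

Run:
```python
from h import *
c=snap('scene','s2');s=readout.sense();print(s['tool_pos'],s['ft_force'])
cv2.imwrite('pics/c2.png',cv2.resize(c['image'][130:260,190:350],None,fx=4,fy=4,interpolation=cv2.INTER_CUBIC))
```

```text
[426.74343484 -84.79939889 150.8471529 ] [ 0.94634631 -0.40385876  3.07445607]
```

View pics/c2.png

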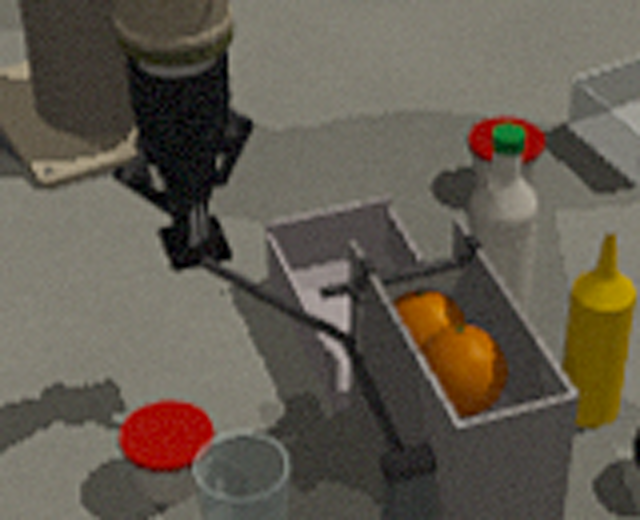

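The finger tips rest near the middle of the paddle, at about (197,240) in the crop, with 3 N of contact force. I'm pressing on down.

Call:
{"name": "move_arm", "arguments": {"motion": "0 0 -0.7 0 0 0; 0 0 -1.5 0 0 0; 0 0 -2.3 0 0 0; 0 0 -3.1 0 0 0; 0 0 -3.9 0 0 0; 0 0 -4.7 0 0 0; 0 0 -5.5 0 0 0; 0 0 -6.3 0 0 0; 0 0 -7 0 0 0; 0 0 -7.5 0 0 0"}}

```text
time: 3.58
tool_pos: [428.1, -85.1, 76.3]
tcp_rot: [-89.9, 0.2, -164.4]
ft_force: [4.5, -0.5, 6.8]
finger_gap: 0.7
```

Call:
{"name": "move_arm", "arguments": {"motion": "0 0 0 0 0 0; 0 0 0 0 0 0; 0 0 0 0 0 0; 0 0 0 0 0 0; 0 0 0 0 0 0; 0 0 0 0 0 0; 0 0 0 0 0 0; 0 0 0 0 0 0; 0 0 0 0 0 0; 0 0 0 0 0 0"}}

```text
time: 4.42
tool_pos: [427.5, -85.0, 76.9]
tcp_rot: [-89.9, 0.1, -164.4]
ft_force: [-0.4, 0.5, 6.1]
finger_gap: -0.5
```

Run:
```python
from h import *
c=snap('scene','s3');t=snap('top','t3');s=readout.sense();print(s['tool_pos'],s['ft_force'])
a=t['image'][120:310,190:360];b=c['image'][130:280,190:350]
cv2.imwrite('pics/c3.png',np.hstack([cv2.resize(a,(380,420)),cv2.resize(b,(420,420))]))
```

```text
[427.51080444 -85.01536591  76.83947144] [0.27756579 0.19040197 5.42522154]
```

View pics/c3.png

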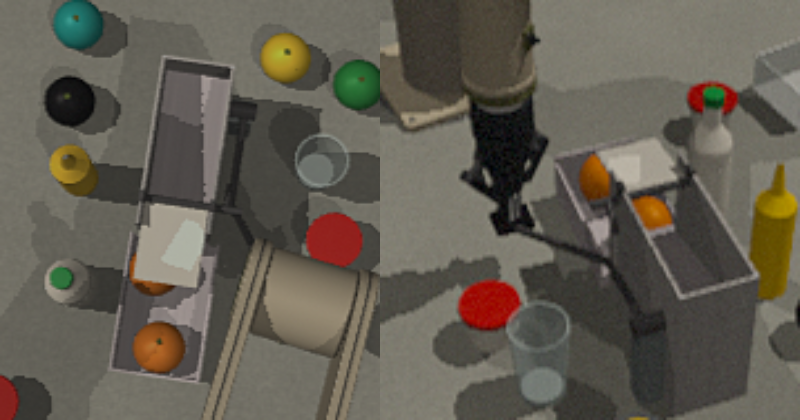

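The lid is wide open. One orange is at the tray front (158,347), and the second is under the lid edge (152,272). In the scene view part of an orange still shows at the mouth (655,212), so I'm waiting longer.

Call:
{"name": "move_arm", "arguments": {"motion": "0 0 -0.2 0 0 0; 0 0 -0.3 0 0 0; 0 0 -0.3 0 0 0; 0 0 -0.3 0 0 0; 0 0 -0.3 0 0 0; 0 0 -0.3 0 0 0; 0 0 -0.3 0 0 0; 0 0 -0.3 0 0 0; 0 0 -0.3 0 0 0; 0 0 -0.3 0 0 0"}}

```text
time: 5.35
tool_pos: [427.9, -85.1, 74.1]
tcp_rot: [-89.9, 0.1, -164.4]
ft_force: [1.1, 0.1, 5.6]
finger_gap: -0.1
```

Run:
```python
from h import *
c=snap('scene','s4');t=snap('top','t4');s=readout.sense();print(s['tool_pos'],s['ft_force'])
a=t['image'][120:310,190:360];b=c['image'][130:280,190:350]
cv2.imwrite('pics/c4.png',np.hstack([cv2.resize(a,(380,420)),cv2.resize(b,(420,420))]))
```

```text
[427.83351457 -85.08743239  74.02478163] [ 1.55202248 -0.023039    5.77528788]
```

View pics/c4.png

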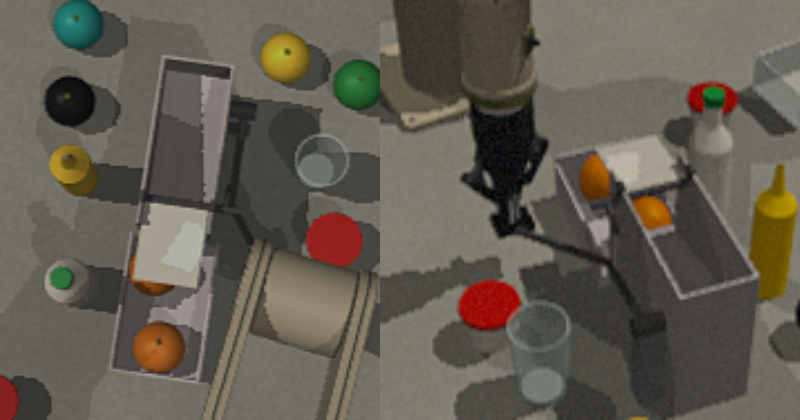

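Run:
```python
from h import *
from scipy.optimize import minimize
t=ld('t4');s=ld('s4')
def masks(q,x0,x1,y0,y1):
    hsv=cv2.cvtColor(q['image'],cv2.COLOR_BGR2HSV);m=cv2.inRange(hsv,(5,150,60),(18,255,255))
    z=np.zeros_like(m);z[y0:y1,x0:x1]=m[y0:y1,x0:x1];n,l,st,c=cv2.connectedComponentsWithStats(z)
    o=[(st[i],np.argwhere(l==i)[:,::-1]) for i in range(1,n) if st[i][4]>15]
    for a,_ in o:print(a)
    return o
T=masks(t,240,300,190,310);S=masks(s,260,330,170,240)
c,sn=np.cos(np.radians(-8)),np.sin(np.radians(-8));R=np.array([[c,-sn],[sn,c]]);o=np.array([555,49])
def out(q,p,pts):
    P=np.array(proj(q,p));W=q['world_to_cam'];d=(W[:3,:3]@p+W[:3,3])[2];return np.linalg.norm(pts-P,axis=1)-q['fx']*35/d
def w(h): return np.r_[o+R@h[:2],h[2]]
for hx in range(-120,30,15):
  for hz in (40,60,80,95):
    f=lambda y:[out(t,w(np.array([hx,y,hz])),A).max() for _,A in T]+[out(s,w(np.array([hx,y,hz])),A).max() for _,A in S]
    best=min((( abs(min(f(y)[:len(T)]))+abs(min(f(y)[len(T):])),y) for y in range(-24,40,4)))
    if best[0]<5: print(hx,hz,best,np.round(f(best[1]),1))
print([ (ray(t,*A.mean(0),40)[:2]-o)@R for _,A in T])
```

```text
[248 235  19  19  97]
[250 266  23  23 409]
[266 185  12  16 143]
[286 200  15  12 121]
-90 40 (np.float64(2.243479422423942), 32) [ 2.1 29.  19.1 -0.1]
-90 60 (np.float64(3.575659649756707), 36) [ 2.  29.8 17.7  1.5]
-75 40 (np.float64(0.706738958005678), 24) [-0.4 33.1 20.9 -0.3]
-75 60 (np.float64(0.9210458768667458), 28) [ 0.7 33.7 18.5 -0.3]
-75 80 (np.float64(3.2110053763053923), 24) [-0.2 33.7 15.8  3. ]
-60 40 (np.float64(4.158365210873203), 20) [ 2.7 37.7 23.4  1.5]
-60 60 (np.float64(3.299915608263131), 16) [ 3.1 37.8 19.6 -0.2]
-60 80 (np.float64(3.573034701720415), 24) [ 3.5 38.7 18.3 -0.1]
[array([-87.88110894,  26.94420332]), array([-171.59349168,    1.57164575])]
```

The orange fit puts the second orange at about hopper (-75, 24, 40) and the first at (-172, 2). Both are at rest on the tray floor. I'm letting the lever up at about 30 mm/s.

Call:
{"name": "move_arm", "arguments": {"motion": "0 0 0.2 0 0 0; 0 0 0.5 0 0 0; 0 0 0.8 0 0 0; 0 0 1.1 0 0 0; 0 0 1.4 0 0 0; 0 0 1.7 0 0 0; 0 0 2 0 0 0; 0 0 2.3 0 0 0; 0 0 2.6 0 0 0; 0 0 2.9 0 0 0"}}

```text
time: 6.28
tool_pos: [426.3, -84.7, 102.2]
tcp_rot: [-90.0, -0.0, -164.4]
ft_force: [-4.3, 0.5, 5.7]
finger_gap: -0.1
```

Call:
{"name": "move_arm", "arguments": {"motion": "0 0 0.3 0 0 0; 0 0 0.6 0 0 0; 0 0 0.9 0 0 0; 0 0 1.2 0 0 0; 0 0 1.5 0 0 0; 0 0 1.8 0 0 0; 0 0 2.1 0 0 0; 0 0 2.4 0 0 0; 0 0 2.7 0 0 0; 0 0 3 0 0 0"}}

```text
time: 7.12
tool_pos: [427.5, -84.9, 133.0]
tcp_rot: [-90.0, 0.1, -164.4]
ft_force: [3.2, 0.0, 4.5]
finger_gap: -0.2
```

Call:
{"name": "move_arm", "arguments": {"motion": "0 0 0.2 0 0 0; 0 0 0.4 0 0 0; 0 0 0.6 0 0 0; 0 0 0.8 0 0 0; 0 0 1 0 0 0; 0 0 1.2 0 0 0; 0 0 1.4 0 0 0; 0 0 1.6 0 0 0; 0 0 1.8 0 0 0; 0 0 2 0 0 0"}}

```text
time: 7.95
tool_pos: [426.6, -84.8, 152.4]
tcp_rot: [-90.0, -0.0, -164.4]
ft_force: [3.0, -0.9, 3.5]
finger_gap: 0.0
```

Call:
{"name": "move_arm", "arguments": {"motion": "0 0 0.2 0 0 0; 0 0 0.4 0 0 0; 0 0 0.6 0 0 0; 0 0 0.8 0 0 0; 0 0 1 0 0 0; 0 0 1.2 0 0 0; 0 0 1.4 0 0 0; 0 0 1.6 0 0 0; 0 0 1.8 0 0 0; 0 0 2 0 0 0"}}

```text
time: 8.78
tool_pos: [426.3, -84.7, 172.1]
tcp_rot: [-90.0, -0.1, -164.4]
ft_force: [-0.9, 0.6, 0.0]
finger_gap: 0.1
```

Contact force faded to zero, so the fingers are clear of the paddle. I'm lifting further and backing away towards the start side.

Call:
{"name": "move_arm", "arguments": {"motion": "0 0 1 0 0 0; 0 0 2.5 0 0 0; 0 0 4.5 0 0 0; -0.5 -1 6 0 0 0; -2 -3.5 6 0 0 0; -3.5 -6.5 6 0 0 0; -5 -9.5 6 0 0 0; -6.5 -12 6 0 0 0; -7.5 -14 6 0 0 0; -8 -15 6 0 0 0"}}

```text
time: 9.62
tool_pos: [345.4, -236.9, 233.1]
tcp_rot: [-89.9, -0.0, -164.5]
ft_force: [-0.2, -0.9, 0.8]
finger_gap: -0.3
```

Call:
{"name": "move_arm", "arguments": {"motion": "0 0 0 0 0 0; 0 0 0 0 0 0; 0 0 0 0 0 0; 0 0 0 0 0 0; 0 0 0 0 0 0; 0 0 0 0 0 0"}}

```text
time: 10.12
tool_pos: [347.0, -234.2, 232.3]
tcp_rot: [-90.0, 0.0, -164.3]
ft_force: [-0.5, -0.6, -0.5]
finger_gap: 0.2
```

Run:
```python
from h import *
c=snap('scene','s5');t=snap('top','t5');s=readout.sense();print(s['time'],s['tool_pos'],s['ft_force'])
a=t['image'][120:310,190:360];b=c['image'][130:280,190:350]
cv2.imwrite('pics/c5.png',np.hstack([cv2.resize(a,(380,420)),cv2.resize(b,(420,420))]))
```

```text
10.2167 [ 346.91570839 -234.38109281  232.29145566] [ 0.28965481  0.23165637 -0.11306187]
```

View pics/c5.png

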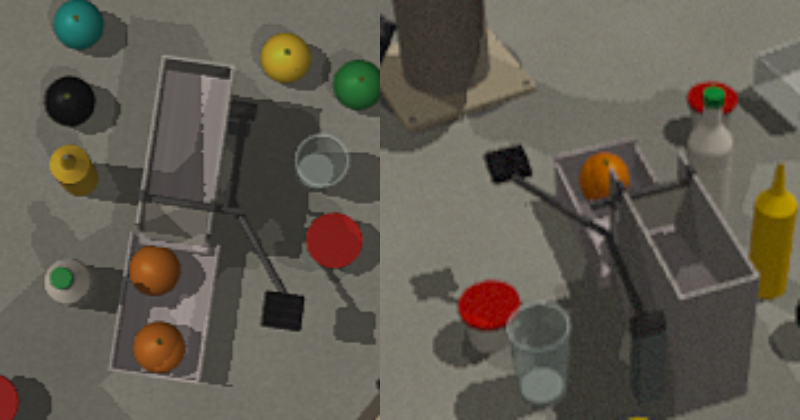

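Both oranges are in the tray, at (155,270) and (158,347). The lid is shut, the paddle is back up at (283,310), and the neighbouring items have not moved. I'm handing in.

```bash
python3 -c "
from bench import r
print(r.hand_in())"
```

```text
the job is handed in; nothing more can be done
None
```

I pressed the paddle down with closed fingers and held it until both oranges were in the catch tray. I then eased it up at 24–36 mm/s, with the fingers on it until it reached rest. Contact force faded from about 6 N to 0 N over that. I moved clear and handed in at about 10.2 s of the 38 s allowed; the hand-in reports no verdict.

- **Oranges:** the last pictures show both on the tray floor. Before the lid came down, I measured them at about x = -172 and -75 mm in the hopper frame.
- **Lid and paddle:** the lid looks shut and the paddle is back at its rest height. I judged this by eye and did not measure the lid angle.
- **Surroundings:** the items next to the hopper stand where they were. The items outside the final crop (jar, tub, spoon, second deli tub) I did not check again. The arm is clear, with wrist force at sensor-noise level.

No check failed. The only doubtful one was the second orange while the lid was up, because the lid hid part of it. A two-camera fit placed it on the tray floor, and the final picture shows it there.

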